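Lock the vial carousel with its index pin

ROBOT

A 7-joint arm with a two-finger parallel gripper is mounted at the origin on a cart in front of the work surface, level with it; the furniture and walls round the work are solid. World frame = base frame: x ahead of the robot, y to its left, z up, the work surface at z = 0. Lengths are in m, angles in rad, forces in N, time in s.
With the tool pointing down it reaches from about 0.35 to 0.775 m from the base axis. Payload 3.1 kg.
Tool frame: the origin (TCP) lies between the finger pads; the fingertips stand 14 mm ahead of it and the grasp point (between the pads) lies 5 mm behind it (manip.tip_reach is the y of the fingertips in the tool frame, in m); y points along the fingers, x is the direction in which the jaws open and shut, and the axes are right-handed (so a half turn about y gives the same grasp; the last joint's range is limited). The gripper opens to 85 mm and grips with 20 to 120 N. Pads are 22 mm wide; open, the fingers measure 114 mm over their backs; the gripper's body (76 mm by 85 mm) begins 54 mm behind the grasp point. The pads swing forward as they close: fully open they stand 13 mm farther back than shut.
Start: joints at [-0.042, 0.311, 0.014, 1.512, -0.004, 1.319, -0.027], TCP at [0.55, 0, 0.245] pointing down, gripper open.
Joint ranges: [-2.7, 2.7], [-0.3, 1.91], [-1.27, 1.3], [0.12, 2.57], [-1.44, 4.58], [0.2, 2.03], [-3.05, 3.05]. Speed limits (rad/s): [2.79, 2.79, 3.14, 3.14, 3.14, 3.14, 3.14].

INTERFACE

Orientations are given as a unit quaternion [x, y, z, w].
In Python, from rig import manip, imaging, ticket, models gives the robot as it stands.
- The arm moves only by the tool move_arm, never from a script. Its argument "targets" is a list that holds one entry, the list of rows, each a list of 7 numbers: the turn, a rotation vector about the world's x, y, z in rad, then the shift along the world's x, y, z in mm, then the gripper command: -1 is fully open, 1 is shut, values between are in proportion. A call has 1 to 12 rows; each row shifts and turns the commanded pose from where the row before left it; what a row does not reach is not made up. A row lasts 1/12 s, in which the tool goes at most 41.7 mm and 7.16 degrees, less where a joint would pass 70% of its speed; a pose out of reach is approached as far as the arm can. A call is refused whole if a number of a shift passes 41.7 or a number of a turn 0.125, either way. A call with a gripper value outside its range is refused whole. The fingers move at their own pace and stop on an object; "grip_force" is the grip in N (left out, the last holds). Time passes only in rows, so rows that do not move let the fingers close. It gives the time, the measured TCP pose, the force and the opening at its end, in the units of the state.
- manip.get_state(): the state, without advancing time (a new reading comes with each control period).
- imaging.read_camera(name): name is "scene" or "side" or "wrist"; returns a dict with "img" (420x560x3 uint8, red, green, blue), "z_map" (420x560 float32, m along the optical axis (not along the pixel's ray), 0 where there is no reading), "vfov" (degrees; the focal length in pixels is half the picture's height over the tangent of half this angle, whatever the lens; pixels are square), "cx", "cy" (the principal point, pixels), "rvec" (rotation vector, rad) and "tvec" (3), from world to camera coordinates, as OpenCV has them; the wrist camera has in their place "mount" (4x4, takes a point from camera to tool coordinates, whose origin is the TCP and whose axes are the tool frame's). Camera axes: x right, y down, z forward; pixel columns grow to the right and rows downward; lengths in m; the calibration is good to about 2 mm. A picture is of the moment at which its call begins: read the wrist's pose just before it.
- ticket.sign_off(): hands the job in, once; it reports no verdict.
Trained networks look in a picture, given as the dict that the camera call returned (one of the last four; its "shot" number tells which), for a name from the list of things; names that differ only in an ending like _2 or _b are one class to them, and where a whole thing is asked for, a point or a joint stands for the part that bears it (a point fixed in the world has none). Each returns a list of dicts, best first, with "conf" (0 to 1); they miss things now and then, are a little off and sometimes report something else, mostly with a low value. They report only what shows in the picture. A call takes as long as a camera call. They do not tell look-alikes from the thing itself.
- models.look_for(target, picture): "bbox" ([left, top, right, bottom] as shares, 0 to 1, of the picture: columns of its width, rows of its height, round what is visible of it).
- models.spot_point(target, picture): "position" ([column, row] as shares, 0 to 1, of the picture: columns of its width, rows of its height: a listed point, or the origin of a listed thing).
The state is a dict: "clock": time; "joint_positions": joint angles; "qvel": joint speeds; "effort": joint torques, N m; "ee_pos": TCP position; "tool_rot": TCP orientation; "contact_force": force on the tool from outside, world axes, zero at the start; "ft_torque": the same for the moment, N m; "opening": finger opening in m.
Only numpy, scipy, OpenCV 4.12 (cv2) and the standard library are available. Lean on these libraries where they do the work, as an engineer would, in place of code of your own. Each camera call takes 0.05 s, during which the arm holds its last target.

TASK

Lock the vial carousel at one of its stations so that the empty wells can be filled: take the slim index pin out of the pin stand, let it down upright into the bore of the fork at the carousel's rim, and turn the carousel by its black knob so that a hole in its ring comes under the pin and the pin goes through, fully home with its flange flat on the fork. Be gentle: do not drop or push the pin hard onto the ring, and stop turning as soon as the pin has gone in. Leave the thick pin, the bottles and the sample tube where they are.

Things in the scene. Friction and masses are not known exactly. Their poses are not given: they have to be found in the camera images.
- index_pin: Slim index pin, loose steel, upright in either hole of the pin stand: shank 12 mm thick, 46 mm long, nose tapered over 4 mm; flange 29 mm wide, 4 mm thick; above it a dark ribbed grip 22 mm wide, its top 28 mm above the origin; 35 to 60 g. Origin: centre of the flange's underside, which lies on the stand's top; z up, away from the shank. Grip it about 16 mm above the origin.
- thick_pin: The wrong pin, in the stand's other hole: shank 17.5 mm thick (too thick for the fork), flange 29 mm wide, short neck, flat mushroom head 29 mm wide, top 24 mm above the origin. Origin and axes as for the index pin. Leave it there.
- pin_stand: Fixed grey block, 116 mm long (its x) by 44 mm (its y) by 52 mm high, with two upright holes 20 mm wide at x = -32 and +32 mm on its centre line. Origin: centre of its underside, on the bench.
- carousel_stand: Fixed base of the carousel, about 130 mm (x) by 196 mm (y). On its -y side an aluminium C-shaped fork, 32 mm wide, straddles the ring's rim; the fork's post ends 118 mm from the carousel's axis. Origin on the bench under the carousel's axis.
- fork_mouth (a point): Centre of the bore's top rim on the fork, 70 mm from the carousel's axis, 64 mm above the bench; fixed; z up. Bore 14 mm wide, rim chamfered to 18 mm. The ring's top passes 26 mm below: a pin let go in the bore between holes rests on the ring, flange 20 mm above this point. Over a hole it falls by its own weight through ring and lower arm until its origin is at this point (home).
- knob_grip (a point): Point on the carousel's upright axis at the height to grip the knob, 88 mm above the bench; fixed, does not turn. The black knob is a waisted grip, 71 to 100 mm above the bench: waist 18 mm thick (along carousel x) and 30 mm long (along carousel y) between two thick ends, 36 by 12 mm; the fingers fit in the waist. Below it, vials within 48 mm of the axis reach 60 mm above the bench.
- carousel: Turns lightly either way about its upright axis: tray with vials, knob (long along this y), steel ring 172 mm wide with four holes 15.6 mm wide every 90 degrees, 70 mm from the axis. The ring is clamped on at a new angle each time, so this reading does not tell where the holes are; at most 78 degrees of turn either way brings one under the fork. A pin in a hole leaves about 4 degrees of play.
- buffer_bottle: White bottle with white cap, 44 mm wide, 90 mm high, towards the back. Origin: centre of its underside. Bystander.
- amber_bottle: Small amber bottle, 36 mm wide, 75 mm high, at the back. Origin: centre of its underside. Bystander.
- sample_tube: Capped sample tube, 34 mm wide, 117 mm high, standing at the back. Origin: centre of its underside. Bystander.
Mind the look-alikes: they are no part of the job. What is shaped like the index_pin but yellow is not meant.

How it is judged:
On the way:
1. the index pin stands in the fork's bore: upright, its flange less than 34 mm above the fork (horizontal distance between index_pin and fork_mouth below 0.005 m and z of index_pin in the frame of fork_mouth below 0.034 m and angle between the z axis of index_pin and the z axis of fork_mouth, either way round below 0.15 rad).
At the end, for the whole second after the job is handed in: The index pin is fully home in the fork, through the ring: its flange within 3 mm of the fork's top face and within 4 mm of the bore's centre, upright within 0.12 rad, pin and carousel at rest (horizontal distance between index_pin and fork_mouth below 0.004 m and z of index_pin in the frame of fork_mouth below 0.003 m and angle between the z axis of index_pin and the z axis of fork_mouth, either way round below 0.12 rad and linear speed of index_pin below 0.02 m/s and angular speed of carousel below 0.1 rad/s); the robot touches nothing.
It fails at once if the index pin is forced against the carousel's ring, from above or sideways (more than 22 N between them) (contact force between index_pin and carousel above 22 N).
It fails at once if the thick pin is moved more than 20 mm (distance of thick_pin from where it was at the start of the episode above 0.02 m).
It fails at once if a bottle or the sample tube is moved more than 20 mm (distance of any of buffer_bottle, amber_bottle, sample_tube from where it was at the start of the episode above 0.02 m).
It also fails if it takes over 67 s, if anything falls off the work surface, if the arm or the gripper's body presses on something with over 40 N, if the wrist force passes 120 N, or if a joint passes its speed limit or range.

## Working session

There is one attempt and no reset: what is moved stays moved. The work goes in short steps, Python scripts to look and compute and a tool call to move; the robot and the scene stay as the last step left them, time stands still between calls to the robot, and variables do not carry over. Pictures are saved under pics/ and viewed, and the job is handed in when it is done.

Besides the shell and the picture viewer there is one more tool, called after "Call:" as name(argument=value, ...) on one line, values as JSON. move_arm: Moves the arm, as the interface text tells. Its arguments: {"type":"object","properties":{"targets":{"type":"array","items":{"type":"array","items":{"type":"array","items":{"type":"number"}}}},"grip_force":{"type":"number"}},"required":["targets"]}

```bash
ls; mkdir -p pics; cat > h.py <<'E'
import numpy as np, cv2
from rig import manip, imaging, ticket, models
from scipy.spatial.transform import Rotation as R
def cam(p):
    f=p["img"].shape[0]/2/np.tan(np.radians(p["vfov"])/2)
    return f,p["cx"],p["cy"]
def w2c(p,st=None):
    T=np.eye(4)
    if "rvec" in p:
        T[:3,:3]=cv2.Rodrigues(np.array(p["rvec"],float))[0];T[:3,3]=np.ravel(p["tvec"]);return T
    A=np.eye(4);A[:3,:3]=R.from_quat(st["tool_rot"]).as_matrix();A[:3,3]=st["ee_pos"]
    return np.linalg.inv(A@np.array(p["mount"]))
def ray(p,u,v,st=None):
    f,cx,cy=cam(p);T=np.linalg.inv(w2c(p,st))
    return T[:3,3],T[:3,:3]@np.array([(u-cx)/f,(v-cy)/f,1])
def atz(p,u,v,z,st=None):
    o,d=ray(p,u,v,st);return o+d*(z-o[2])/d[2]
def pt(p,u,v,st=None):
    o,d=ray(p,u,v,st);return o+d*p["z_map"][int(round(v)),int(round(u))]
def proj(p,X,st=None):
    f,cx,cy=cam(p);T=w2c(p,st);c=T[:3,:3]@np.array(X)+T[:3,3];return np.array([f*c[0]/c[2]+cx,f*c[1]/c[2]+cy])
def save(p,n,box=None,s=1):
    im=p["img"][:,:,::-1]
    if box: im=im[box[1]:box[3],box[0]:box[2]]
    cv2.imwrite("pics/"+n,cv2.resize(im,None,fx=s,fy=s,interpolation=cv2.INTER_CUBIC))
E
python3 - <<'E'
from h import *
s=manip.get_state();print(s["clock"],s["ee_pos"],s["tool_rot"],s["contact_force"],s["opening"])
for n in ["scene","side","wrist"]:
    p=imaging.read_camera(n);save(p,n+"0.png")
    print(n,p.get("vfov"),p["cx"],p["cy"],p.get("mount"),p.get("rvec"),p.get("tvec"))
    for t in ["index_pin","thick_pin","pin_stand","carousel_stand","fork_mouth","knob_grip","carousel"]:
        print(t,[(np.round(d["position"][0]*560),np.round(d["position"][1]*420),round(d["conf"],2),np.round(pt(p,min(559,d["position"][0]*560),min(419,d["position"][1]*420),s),3)) for d in models.spot_point(t,p)[:3]])
E
```

```text
pics
0.0 [5.49298494e-01 1.95270104e-05 2.44202601e-01] [ 0.70713358 -0.00081791 -0.00085324 -0.70707899] [-0.15504669 -0.44001037  0.99603932] 0.08532566729672988
scene 48.05580181677393 268.54064043769625 203.24822854171026 None [ 2.00499452 -1.0910039   0.50963808] [-0.4558631   0.28654363  0.61722399]
index_pin [(np.float64(348.0), np.float64(307.0), 0.95, array([ 0.427, -0.403,  0.059])), (np.float64(324.0), np.float64(266.0), 0.61, array([ 0.488, -0.333,  0.05 ])), (np.float64(379.0), np.float64(250.0), 0.58, array([ 0.565, -0.392,  0.055]))]
thick_pin [(np.float64(325.0), np.float64(258.0), 0.89, array([ 0.496, -0.328,  0.06 ]))]
pin_stand [(np.float64(317.0), np.float64(265.0), 0.95, array([ 0.484, -0.322,  0.05 ]))]
carousel_stand [(np.float64(210.0), np.float64(220.0), 0.97, array([ 0.49 , -0.095,  0.039])), (np.float64(321.0), np.float64(223.0), 0.59, array([ 0.579, -0.278,  0.051]))]
fork_mouth [(np.float64(245.0), np.float64(204.0), 0.91, array([ 0.539, -0.14 ,  0.063]))]
knob_grip []
carousel [(np.float64(210.0), np.float64(222.0), 0.71, array([ 0.485, -0.098,  0.039]))
[... 1212 characters left out ...]
8.07117908e-04 -9.63328330e-01 -2.68324202e-01  6.89257570e-02]
 [ 0.00000000e+00  0.00000000e+00  0.00000000e+00  1.00000000e+00]] None None
index_pin [(np.float64(255.0), np.float64(228.0), 0.45, array([ 0.524, -0.033,  0.091]))]
thick_pin []
pin_stand []
carousel_stand [(np.float64(259.0), np.float64(227.0), 0.64, array([ 0.528, -0.033,  0.087])), (np.float64(373.0), np.float64(298.0), 0.5, array([ 0.592, -0.008,  0.254]))]
fork_mouth [(np.float64(268.0), np.float64(299.0), 0.81, array([ 0.535, -0.137,  0.056]))]
knob_grip [(np.float64(249.0), np.float64(252.0), 0.72, array([ 0.519, -0.056,  0.1  ]))]
carousel [(np.float64(254.0), np.float64(225.0), 0.83, array([ 0.523, -0.033,  0.083]))]
```

View pics/scene0.png

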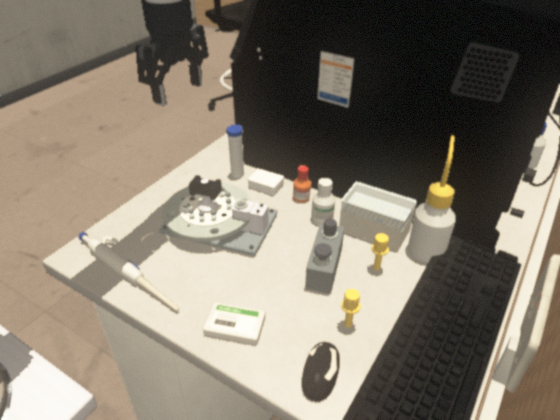

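View pics/side0.png

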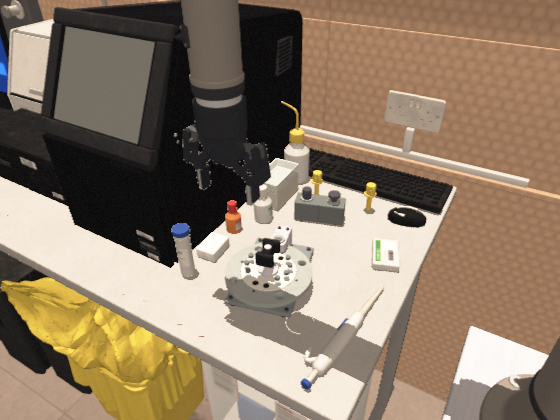

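View pics/wrist0.png

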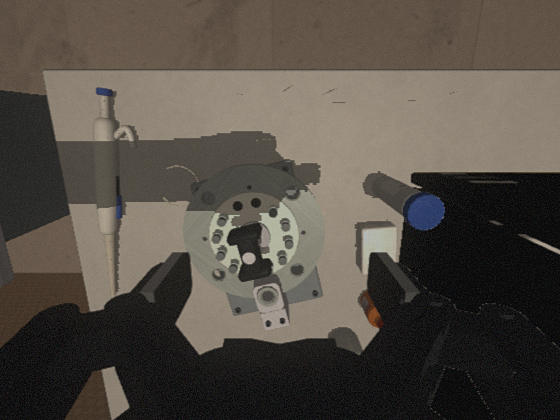

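```bash
python3 - <<'E'
from h import *
s=manip.get_state()
p=imaging.read_camera("scene");save(p,"scene1.png",(150,160,400,300),3)
q=imaging.read_camera("side");save(q,"side1.png",(210,150,400,320),3.5)
w=imaging.read_camera("wrist");save(w,"wrist1.png",(160,150,350,340),3)
E
```

```text
(no output)
```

View pics/scene1.png

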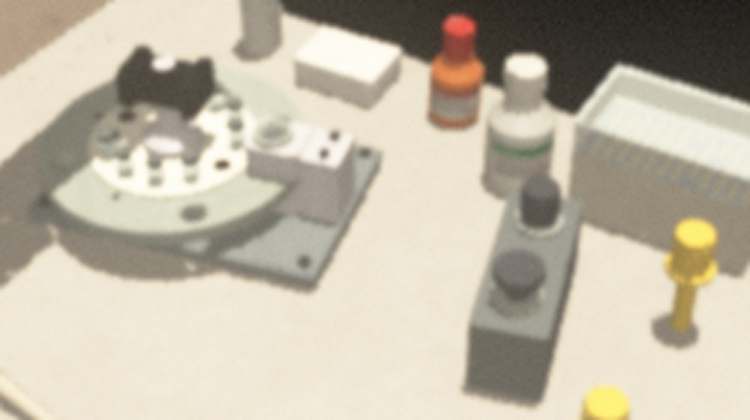

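View pics/side1.png

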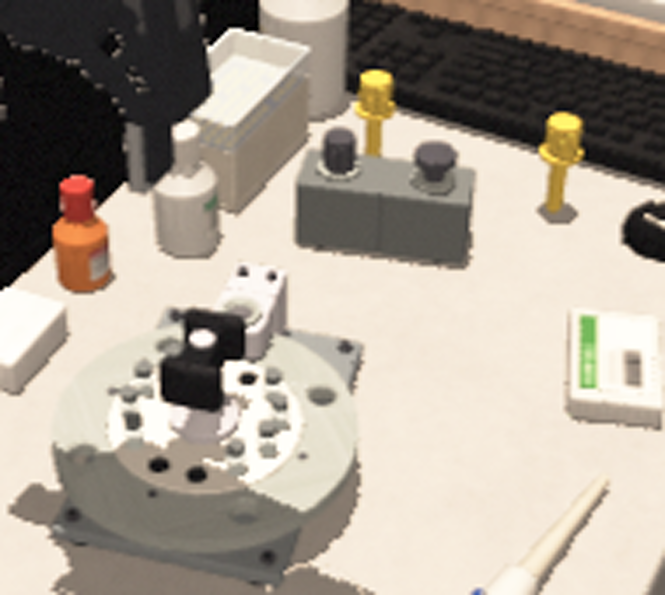

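View pics/wrist1.png

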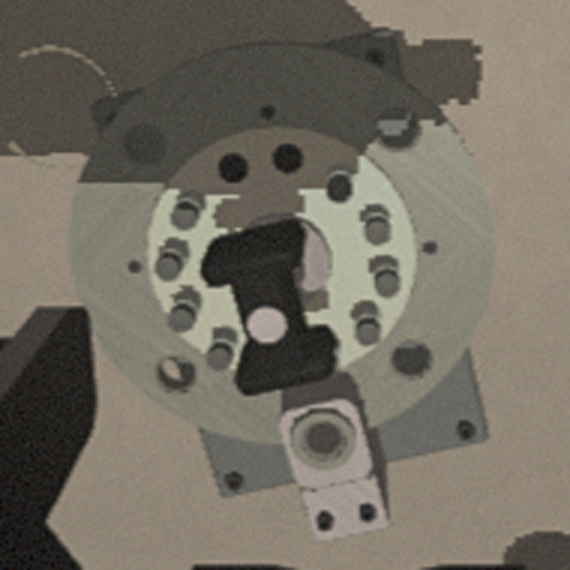

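```bash
cat > m.py <<'E'
from h import *
s=manip.get_state()
w=imaging.read_camera("wrist")
def cloud(p,s=None):
    f,cx,cy=cam(p);v,u=np.mgrid[:420,:560];z=p["z_map"]
    c=np.stack([(u-cx)/f*z,(v-cy)/f*z,z],-1)
    T=np.linalg.inv(w2c(p,s));X=c@T[:3,:3].T+T[:3,3];X[z==0]=np.nan;return X
if __name__=="__main__":
    from scipy.optimize import least_squares
    X=cloud(w,s)
    print("fork wrist",atz(w,268.3,295.3,.064,s))
    for n,(a,b) in {"h1":(410,358),"h2":(397,128),"h3":(143,145),"h4":(175,372)}.items():
        print(n,atz(w,160+a/3,150+b/3,.038,s))
    m=(abs(X[...,2]-.038)<.004)&(np.hypot(X[...,0]-.525,X[...,1]+.055)<.12)
    P=X[m][:,:2];print(m.sum(),P.mean(0))
    # outer boundary by angle
    c=P.mean(0)
    for it in range(5):
        d=P-c;a=np.degrees(np.arctan2(d[:,1],d[:,0]))//6;r=np.hypot(*d.T)
        B=np.array([P[a==k][np.argmax(r[a==k])] for k in np.unique(a)])
        res=least_squares(lambda q:np.hypot(B[:,0]-q[0],B[:,1]-q[1])-q[2],[*c,.086],loss="soft_l1",f_scale=.001);c=res.x[:2]
    print("ring",res.x)
    for n in ["scene","side"]:
        p=imaging.read_camera(n);Y=cloud(p)
        fk=models.spot_point("fork_mouth",p)[0]["position"]
        print(n,"fork",atz(p,fk[0]*560,fk[1]*420,.064), "fork wrist->px",proj(p,atz(w,268.3,295.3,.064,s)))
        near=(Y[...,0]>.42)&(Y[...,0]<.63)&(Y[...,1]>-.40)&(Y[...,1]<-.24)
        t=near&(abs(Y[...,2]-.052)<.003)
        print("stand top",np.nanmin(Y[t],0),np.nanmax(Y[t],0),np.nanmean(Y[t],0))
        r=cv2.minAreaRect((Y[t][:,:2]*1000).astype(np.float32));print(r)
        t=near&(Y[...,2]>.0735)&(Y[...,2]<.085)
        for q in [t&(p["img"].max(-1)<130)]:
            nn,lab,stt,_=cv2.connectedComponentsWithStats(q.astype(np.uint8))
            for k in range(1,nn):
                if stt[k,4]>8: print(stt[k],np.nanmean(Y[lab==k],0),np.nanmin(Y[lab==k],0),np.nanmax(Y[lab==k],0))
E
python3 m.py
```

```text
fork wrist [ 0.53710912 -0.12816049  0.064     ]
h1 [ 0.57198168 -0.10774475  0.038     ]
h2 [ 0.56543548 -0.00907725  0.038     ]
h3 [ 0.4663038  -0.01583436  0.038     ]
h4 [ 0.47330792 -0.11421368  0.038     ]
11102 [ 0.51958145 -0.04937374]
ring [ 0.51940606 -0.06186049  0.08589812]
scene fork [ 0.54156381 -0.12914936  0.064     ] fork wrist->px [239.17344286 202.17044099]
stand top [ 0.42494844 -0.39982542  0.04902736] [ 0.62980319 -0.24091457  0.05497858] [ 0.52387884 -0.32060375  0.05143333]
((539.8693237304688, -348.87139892578125), (250.53932189941406, 129.03768920898438), 23.42633056640625)
[324 219  13  10  97] [ 0.55616079 -0.3044879   0.07805084] [ 0.54825458 -0.31464225  0.07351738] [ 0.56757976 -0.29469248  0.08071621]
[315 244  17  13 144] [ 0.49621787 -0.32402839  0.07520065] [ 0.48369995 -0.33579173  0.07356691] [ 0.51126543 -0.3121368   0.07705716]
side fork [ 0.5373814  -0.12724463  0.064     ] fork wrist->px [276.87169457 238.47802481]
stand top [ 0.42762303 -0.39989855  0.04900865] [ 0.62997447 -0.24045288  0.05496402] [ 0.52852644 -0.31394889  0.05167093]
((536.8319702148438, -340.5931396484375), (244.43096923828125, 117.85270690917969), 22.253036499023438)
[303 187   8   7  43] [ 0.55791632 -0.29808037  0.07807448] [ 0.55021655 -0.30973867  0.07352769] [ 0.5669666  -0.28985043  0.0807888 ]
[329 191  11   7  60] [ 0.49754415 -0.31741682  0.07536381] [ 0.48606648 -0.33161181  0.07356825] [ 0.50867356 -0.3037807   0.07755724]
```

Call:
move_arm(targets=[[[0, 0, 0.04, 1, -37.6, -4, -0.1], [0, 0, 0.04, 1, -37.6, -4, -0.1], [0, 0, 0.04, 1, -37.6, -4, -0.1], [0, 0, 0.04, 1, -37.6, -4, -0.1], [0, 0, 0.04, 1, -37.6, -4, -0.1], [0, 0, 0.04, 1, -37.6, -4, -0.1], [0, 0, 0.04, 1, -37.6, -4, -0.1], [0, 0, 0.03, 1, -37.6, -4, -0.1], [0, 0, 0, 0, 0, 0, -0.1], [0, 0, 0, 0, 0, 0, -0.1]]])

```text
clock: 2.43
ee_pos: [0.5562, -0.305, 0.2123]
tool_rot: [0.699, 0.106, -0.108, -0.699]
contact_force: [0.4, 0.8, -1.1]
opening: 0.0471
```

```bash
python3 - <<'E'
from m import *
s=manip.get_state()
print(s["clock"],s["ee_pos"],R.from_quat(s["tool_rot"]).as_matrix().round(3).tolist(),s["opening"],manip.tip_reach)
w=imaging.read_camera("wrist");save(w,"wrist2.png")
Y=cloud(w,s)
near=(Y[...,0]>.42)&(Y[...,0]<.65)&(Y[...,1]>-.40)&(Y[...,1]<-.24)
for lo,hi in[(.0765,.084),(.0715,.0765),(.0525,.058)]:
    t=near&(Y[...,2]>lo)&(Y[...,2]<hi)
    nn,lab,stt,_=cv2.connectedComponentsWithStats(t.astype(np.uint8))
    for k in range(1,nn):
        if stt[k,4]>25: print(lo,stt[k],np.nanmean(Y[lab==k],0),(np.nanmin(Y[lab==k],0)+np.nanmax(Y[lab==k],0))/2)
t=near&(abs(Y[...,2]-.052)<.003)
nn,lab,stt,_=cv2.connectedComponentsWithStats(t.astype(np.uint8));k=1+np.argmax(stt[1:,4])
print(cv2.minAreaRect((Y[lab==k][:,:2]*1000).astype(np.float32)))
for n in ["index_pin","thick_pin","buffer_bottle"]:
    for d in models.spot_point(n,w)[:2]:
        u,v=d["position"][0]*560,d["position"][1]*420
        print(n,u,v,d["conf"],atz(w,u,v,.052 if n!="buffer_bottle" else 0,s))
E
```

```text
2.4833 [ 0.55749104 -0.30176076  0.21269079] [[0.953, -0.001, -0.303], [0.303, 0.001, 0.953], [-0.001, -1.0, 0.001]] 0.04666136786491707 0.014
0.0765 [380 163   9  22  66] [ 0.63751953 -0.24835426  0.08051974] [ 0.64005136 -0.24821529  0.08029745]
0.0765 [201 190  16  17  75] [ 0.49508804 -0.3185405   0.07696027] [ 0.49466577 -0.31906115  0.07739639]
0.0765 [270 190  24  24 419] [ 0.56026202 -0.30087553  0.08004243] [ 0.56023849 -0.30139813  0.07921362]
0.0715 [377 162   8  21  40] [ 0.63692998 -0.24768135  0.07389007] [ 0.63942199 -0.24828245  0.07400829]
0.0715 [198 185  32  30 511] [ 0.49950743 -0.31935585  0.07566901] [ 0.49932379 -0.32007293  0.07403742]
0.0715 [270 188  20  12  36] [ 0.55500881 -0.29400365  0.07475145] [ 0.55655102 -0.29686864  0.0740575 ]
0.0715 [345 208  33  50 777] [ 0.64181196 -0.30801607  0.07409234] [ 0.64167652 -0.30940194  0.07388545]
0.0715 [126 246  22  15 209] [ 0.44089464 -0.39470262  0.0740157 ] [ 0.44012689 -0.39402511  0.07373383]
0.0715 [261 274  21  20 324] [ 0.57627764 -0.38737032  0.07402076] [ 0.57634999 -0.38787973  0.07374675]
0.0715 [324 
[... 1139 characters left out ...]
78]
0.0525 [254 210  22   6  51] [ 0.54912007 -0.32426753  0.05300824] [ 0.54892241 -0.32419735  0.05319528]
0.0525 [142 239  14  14  50] [ 0.44528285 -0.39148012  0.05570687] [ 0.44418884 -0.39333111  0.05518162]
0.0525 [264 265  18   8  37] [ 0.57484328 -0.37889812  0.05546508] [ 0.57566915 -0.37975874  0.0553292 ]
((529.8363647460938, -310.9679870605469), (116.21980285644531, 44.52572250366211), 17.01696014404297)
index_pin 277.816 192.612 0.87 [ 0.55597787 -0.30033025  0.052     ]
index_pin 266.784 271.488 0.57 [ 0.57091409 -0.38746369  0.052     ]
thick_pin 217.616 191.814 0.93 [ 0.4981547  -0.31778596  0.052     ]
buffer_bottle 367.024 161.994 0.68 [ 0.64633387 -0.24639338  0.        ]
```

View pics/wrist2.png

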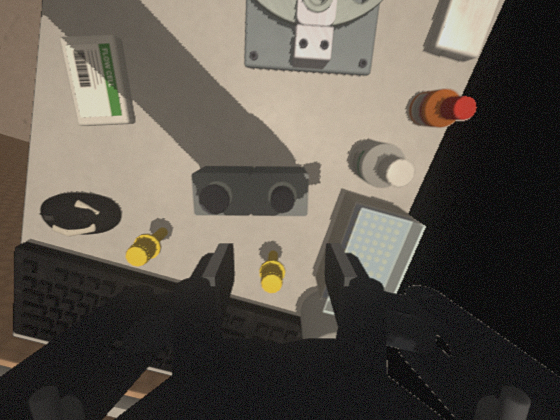

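```bash
cat > k.py <<'E'
from m import *
s=manip.get_state()
print(s["clock"],s["ee_pos"],s["tool_rot"],s["opening"])
w=imaging.read_camera("wrist")
Y=cloud(w,s)
near=(Y[...,0]>.42)&(Y[...,0]<.6)&(Y[...,1]>-.36)&(Y[...,1]<-.24)
t=near&(abs(Y[...,2]-.080)<.003)
print(np.nanmean(Y[t],0),(np.nanmin(Y[t],0)+np.nanmax(Y[t],0))/2)
t=near&(abs(Y[...,2]-.052)<.003)
nn,lab,stt,_=cv2.connectedComponentsWithStats(t.astype(np.uint8));k=1+np.argmax(stt[1:,4])
c,sz,a=cv2.minAreaRect((Y[lab==k][:,:2]*1000).astype(np.float32));print(c,sz,a)
a=np.radians(a if sz[0]>sz[1] else a-90);print(np.array(c)+32*np.array([np.cos(a),np.sin(a)]))
s=manip.get_state();print(s["ee_pos"])
E
python3 k.py
```

```text
2.7333 [ 0.5587942  -0.29879784  0.21370111] [-0.6982812  -0.11054514  0.10990802  0.69864394] 0.04692034978721385
[ 0.550865   -0.30381284  0.07969559] [ 0.52895997 -0.31175152  0.07967656]
(529.6992797851562, -310.9336242675781) (116.21658325195312, 44.648155212402344) 17.08467674255371
[ 560.2871716  -301.53251399]
[ 0.5586748  -0.29913028  0.21370383]
```

Call:
move_arm(targets=[[[0, 0, 0, 1.5, -2, -20, -0.1], [0, 0, 0, 0, 0, -30, -0.1], [0, 0, 0, 0, 0, -30, -0.1], [0, 0, 0, 0, 0, -20, -0.1], [0, 0, 0, 0, 0, 0, -0.1], [0, 0, 0, 0, 0, 0, -0.1], [0, 0, 0, 0, 0, 0, -0.1]]])

```text
clock: 3.37
ee_pos: [0.5609, -0.3029, 0.1152]
tool_rot: [0.699, 0.11, -0.108, -0.698]
contact_force: [-0.3, 0.1, 0.5]
opening: 0.047
```

```bash
python3 - <<'E'
from m import *
s=manip.get_state()
print(s["clock"],s["ee_pos"],s["qvel"].round(3) if hasattr(s["qvel"],"round") else s["qvel"])
w=imaging.read_camera("wrist");save(w,"wrist3.png")
s=manip.get_state();print(s["ee_pos"])
Y=cloud(w,s)
t=(np.hypot(Y[...,0]-.56,Y[...,1]+.301)<.02)&(abs(Y[...,2]-.080)<.004)
print(t.sum(),np.nanmean(Y[t],0),(np.nanmin(Y[t],0)+np.nanmax(Y[t],0))/2)
E
```

```text
3.4167 [ 0.5611751  -0.30328221  0.11577877] [ 0.003 -0.007  0.004 -0.006 -0.001 -0.003  0.001]
[ 0.56116995 -0.30341658  0.11591903]
1012 [ 0.56012035 -0.30061266  0.08007384] [ 0.56042085 -0.30120238  0.07931285]
```

View pics/wrist3.png

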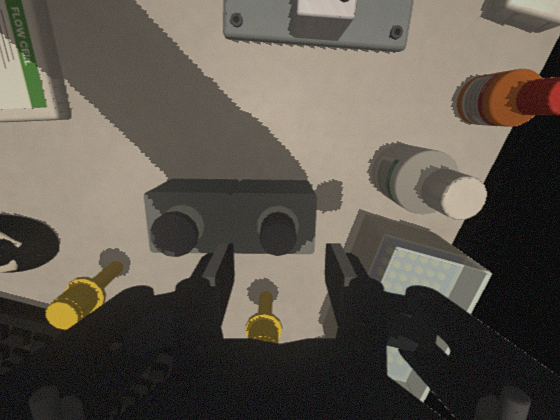

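Call:
move_arm(targets=[[[0, 0, 0, -1, 2.4, -12, -0.1], [0, 0, 0, 0, 0, -16, -0.1], [0, 0, 0, 0, 0, -12, -0.1], [0, 0, 0, 0, 0, -4, -0.1], [0, 0, 0, 0, 0, 0, -0.1], [0, 0, 0, 0, 0, 0, -0.1]]])

```text
clock: 3.97
ee_pos: [0.5589, -0.3007, 0.0699]
tool_rot: [0.699, 0.109, -0.109, -0.698]
contact_force: [0.7, -0.6, 0.1]
opening: 0.047
```

```bash
python3 - <<'E'
from m import *
s=manip.get_state()
print(s["clock"],s["ee_pos"],s["contact_force"])
p=imaging.read_camera("side");save(p,"side3.png",(240,130,400,250),5)
E
```

```text
4.0167 [ 0.55921342 -0.30086346  0.07029675] [0.12994389 0.51676842 0.77284178]
```

View pics/side3.png

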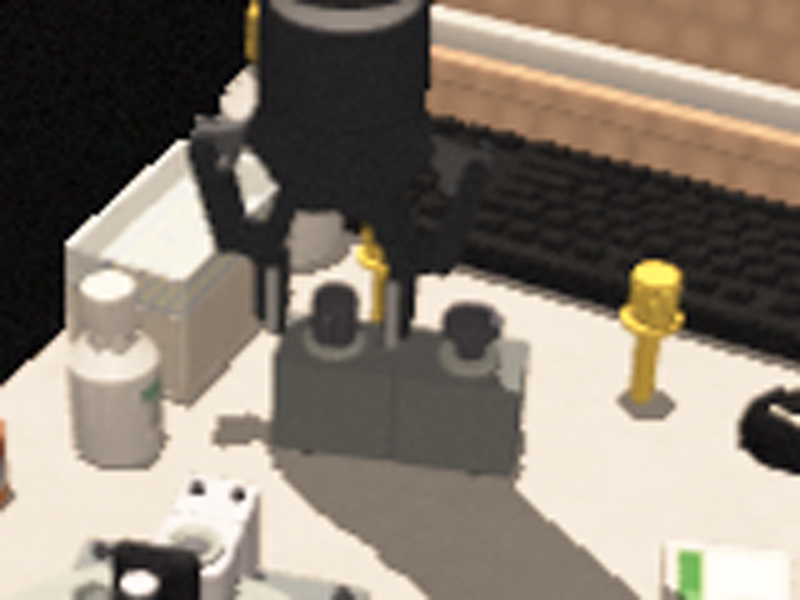

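Call:
move_arm(grip_force=40, targets=[[[0, 0, 0, 0.7, 0, 1.5, -0.1], [0, 0, 0, 0, 0, 0, 0.3], [0, 0, 0, 0, 0, 0, 0.6], [0, 0, 0, 0, 0, 0, 0.8], [0, 0, 0, 0, 0, 0, 0.8], [0, 0, 0, 0, 0, 0, 0.8]]])

```text
clock: 4.57
ee_pos: [0.5598, -0.3006, 0.0716]
tool_rot: [0.699, 0.11, -0.109, -0.698]
contact_force: [-0.6, 0.5, 3.5]
opening: 0.0207
```

Call:
move_arm(targets=[[[0, 0, 0, 0, 0, 8, 0.8], [0, 0, 0, 0, 0, 16, 0.8], [0, 0, 0, 0, 0, 24, 0.8], [0, 0, 0, 0, 0, 28, 0.8], [0, 0, 0, 0, 0, 18, 0.8], [0, 0, 0, 0, 0, 0, 0.8]]])

```text
clock: 5.07
ee_pos: [0.5617, -0.3019, 0.1701]
tool_rot: [0.701, 0.112, -0.106, -0.697]
contact_force: [2.0, -1.0, -0.8]
opening: 0.0206
```

```bash
python3 - <<'E'
from m import *
s=manip.get_state()
print(s["clock"],s["ee_pos"],s["contact_force"],s["opening"])
p=imaging.read_camera("side");save(p,"side4.png",(240,100,400,250),4)
w=imaging.read_camera("wrist");save(w,"wrist4.png")
E
```

```text
5.1167 [ 0.56055092 -0.30115962  0.16753653] [ 0.21450157  0.04903322 -1.69190496] 0.020197676791033042
```

View pics/side4.png

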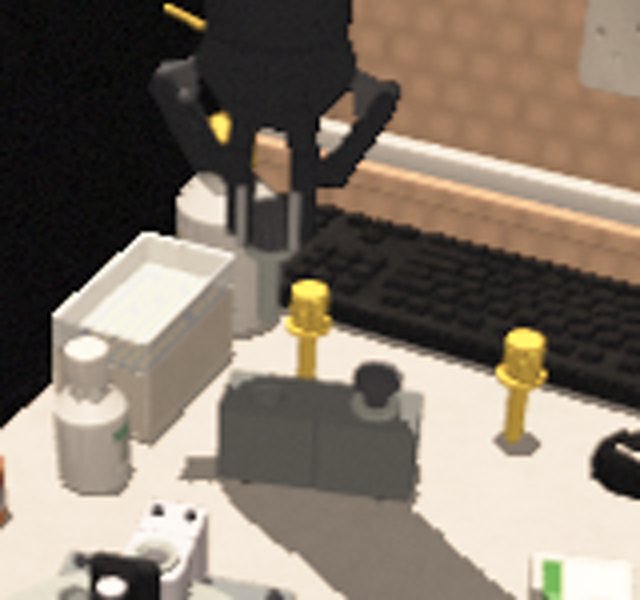

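View pics/wrist4.png

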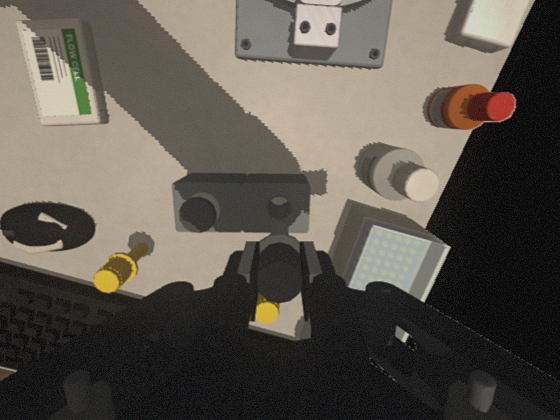

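Call:
move_arm(targets=[[[0, 0, 0, -2, 15, 0, 0.8], [0, 0, 0, -4, 28, 0, 0.8], [0, 0, -0.02, -4, 30, 0, 0.8], [0, 0, -0.02, -4, 30, 0, 0.8], [0, 0, 0, -4, 30, 0, 0.8], [0, 0, 0, -3, 25, 0, 0.8], [0, 0, 0, -2, 14, 0, 0.8], [0, 0, 0, 0, 0, 0, 0.8], [0, 0, 0, 0, 0, 0, 0.8], [0, 0, 0, 0, 0, 0, 0.8], [0, 0, 0, 0, 0, 0, 0.8]]])

```text
clock: 6.13
ee_pos: [0.5357, -0.1309, 0.1642]
tool_rot: [0.701, 0.093, -0.094, -0.7]
contact_force: [-0.4, -0.0, -0.5]
opening: 0.0204
```

```bash
python3 - <<'E'
from m import *
s=manip.get_state()
print(s["clock"],s["ee_pos"],s["tool_rot"],s["contact_force"],s["opening"])
p=imaging.read_camera("side");save(p,"side5.png",(210,170,340,310),4.2)
q=imaging.read_camera("scene");save(q,"scene5.png",(150,100,300,250),4)
w=imaging.read_camera("wrist");save(w,"wrist5.png")
s=manip.get_state();print(s["ee_pos"])
Y=cloud(w,s);e=s["ee_pos"]
t=(np.hypot(Y[...,0]-e[0],Y[...,1]-e[1])<.02)&(Y[...,2]<e[2]+.02)&(Y[...,2]>e[2]-.02)
print(t.sum(),np.nanmean(Y[t],0)-e,np.nanmin(Y[t],0)-e,np.nanmax(Y[t],0)-e)
for n,c in (("side",p),("scene",q)):
  for nm in ("index_pin","fork_mouth"):
    for d in models.spot_point(nm,c)[:2]: print(n,nm,np.array(d["position"])*[560,420],d["conf"])
  print(proj(c,e-np.array([0,0,.0196])),proj(c,[.5375,-.129,.064]))
E
```

```text
6.1833 [ 0.53588046 -0.13069928  0.1643413 ] [ 0.70116869  0.09368569 -0.09431479 -0.70049281] [-0.74262448 -0.88685053 -0.66410701] 0.0206437312147643
[ 0.53614867 -0.12961852  0.16467095]
3832 [-0.00128125  0.00478871  0.00356459] [-0.01986261 -0.01259908 -0.01939399] [0.01321482 0.01601783 0.01998649]
side index_pin [315.504 181.188] 0.7
side index_pin [279.216 208.404] 0.66
side fork_mouth [277.088 240.282] 0.79
[277.10322152 205.91735428] [276.91634612 238.18818565]
scene index_pin [347.872 306.684] 0.74
scene index_pin [238.224 167.706] 0.69
scene fork_mouth [241.696 204.12 ] 0.92
[236.85699469 165.93043153] [239.66468503 202.20814063]
```

View pics/side5.png

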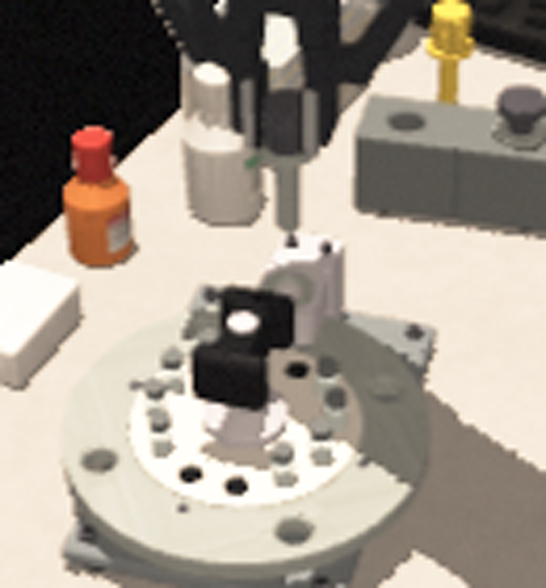

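View pics/scene5.png

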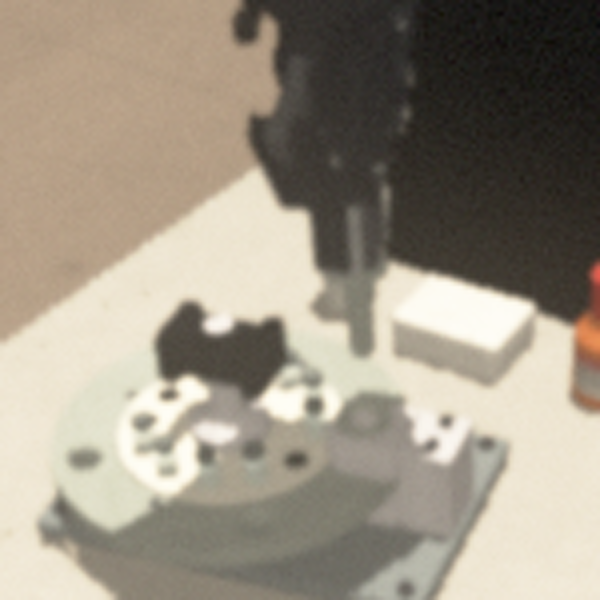

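View pics/wrist5.png

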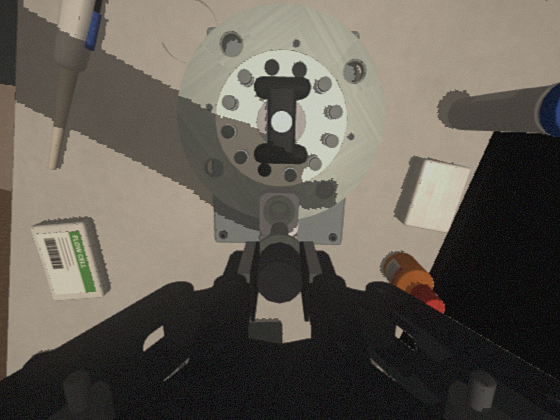

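```bash
python3 - <<'E'
from m import *
s=manip.get_state();e=np.array(s["ee_pos"]);print(e)
w=imaging.read_camera("wrist");save(w,"wrist6.png",(220,170,340,310),5)
q=imaging.read_camera("scene");save(q,"scene6.png",(205,130,275,230),6)
Y=cloud(w,s)
print("bore px at",proj(w,[.5375,-.129,.064],s), "pin top at tool axis",proj(w,e+[0,0,.0084],s),"flange",proj(w,e-[0,0,.0156],s))
for nm in ("fork_mouth","index_pin","knob_grip"):
    for d in models.spot_point(nm,w)[:2]: print(nm,np.array(d["position"])*[560,420],d["conf"])
# fork top face
t=(abs(Y[...,2]-.064)<.002)&(np.hypot(Y[...,0]-.54,Y[...,1]+.14)<.05)
print(t.sum(),np.nanmean(Y[t],0))
p=Y[t][:,:2];a=np.radians(-75);r=np.array([np.cos(a),np.sin(a)]);n=np.array([-r[1],r[0]])
u=p@r;v=p@n;print("radial",u.min(),u.max(),"tang",v.min(),v.max())
for c,nm in((q,"scene"),):
    print(proj(c,e-[0,0,.0656]),proj(c,[.5375,-.129,.064]))
E
```

```text
[ 0.53625247 -0.12851069  0.16482506]
bore px at [279.94969586 212.28444571] pin top at tool axis [278.10709014 280.23845713] flange [278.28076332 257.21584212]
fork_mouth [277.424 216.594] 0.91
index_pin [278.712 256.998] 0.67
index_pin [281.624 122.682] 0.65
knob_grip [281.12  122.808] 0.7
556 [ 0.53562134 -0.12900469  0.06370613]
radial 0.2489583721489954 0.2878682230377479 tang 0.4684097519754189 0.49979943362315876
[237.92999191 187.03259241] [239.66468503 202.20814063]
```

View pics/wrist6.png

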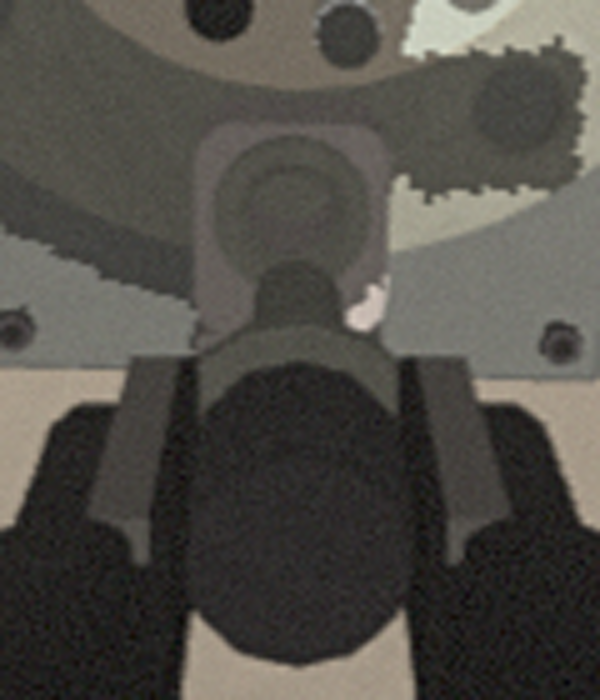

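View pics/scene6.png

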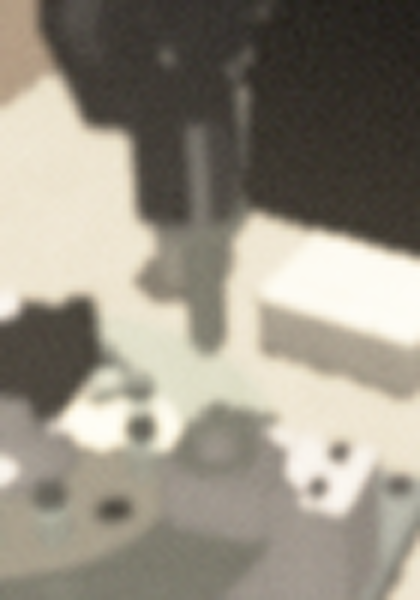

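```bash
python3 - <<'E'
from m import *
s=manip.get_state();e=np.array(s["ee_pos"]);print(e)
w=imaging.read_camera("wrist")
print("bore",atz(w,278.5,212.5,.064,s))
print("piny top",atz(w,280.1,281.2,e[2]+.0084,s))
print("flange",atz(w,279.8,257.2,e[2]-.0156,s))
zn=e[2]-.0656
print("nose",proj(w,[e[0],e[1],zn],s),atz(w,280,222.4,zn,s))
Y=cloud(w,s)
t=(np.hypot(Y[...,0]-e[0],Y[...,1]-e[1])<.018)&(abs(Y[...,2]-e[2]-.0084)<.004)
print(t.sum(),np.nanmean(Y[t],0)-e,(np.nanmin(Y[t],0)+np.nanmax(Y[t],0))/2-e, np.nanmax(Y[t],0)-np.nanmin(Y[t],0))
# grip top only inside the px window
Z=Y[256:306,258:304].reshape(-1,3);Z=Z[(Z[:,2]>e[2]-.012)];print(np.histogram(Z[:,2]-e[2],bins=np.arange(-.012,.03,.003)))
E
```

```text
[ 0.536215   -0.1282966   0.16483388]
bore [ 0.53637361 -0.12927654  0.064     ]
piny top [ 0.53721977 -0.1285262   0.17323388]
flange [ 0.5369924  -0.12807199  0.14923388]
nose [278.52138738 225.86325257] [ 0.53652826 -0.12557359  0.09923388]
1916 [0.00021952 0.00111051 0.0083675 ] [-0.00150658  0.00179366  0.00839578] [0.02974893 0.02719911 0.00797961]
(array([   3,   11,   23,   36,   89,  181, 1221,  406,   23,   10,    0,
          0,    0]), array([-1.20000000e-02, -9.00000000e-03, -6.00000000e-03, -3.00000000e-03,
       -3.46944695e-18,  3.00000000e-03,  6.00000000e-03,  9.00000000e-03,
        1.20000000e-02,  1.50000000e-02,  1.80000000e-02,  2.10000000e-02,
        2.40000000e-02,  2.70000000e-02]))
```

Call:
move_arm(targets=[[[0, 0, 0, -0.8, -0.8, -8, 0.8], [0, 0, 0, 0, 0, -10, 0.8], [0, 0, 0, 0, 0, -8, 0.8], [0, 0, 0, 0, 0, -6, 0.8], [0, 0, 0, 0, 0, 0, 0.8], [0, 0, 0, 0, 0, 0, 0.8]]])

```text
clock: 7.43
ee_pos: [0.5349, -0.129, 0.1319]
tool_rot: [-0.7, -0.095, 0.096, 0.701]
contact_force: [-0.4, 0.8, -0.1]
opening: 0.0207
```

```bash
python3 - <<'E'
from m import *
s=manip.get_state();e=np.array(s["ee_pos"]);print(e,s["contact_force"])
w=imaging.read_camera("wrist");save(w,"wrist7.png",(220,150,340,310),4)
q=imaging.read_camera("scene");save(q,"scene7.png",(205,150,275,230),6)
q=imaging.read_camera("side");save(q,"side7.png",(240,180,320,270),6)
E
python3 -c "
import cv2,numpy as np
a=[cv2.imread('pics/'+n) for n in('scene7.png','side7.png')]
h=min(x.shape[0] for x in a);cv2.imwrite('pics/c7.png',cv2.resize(np.hstack([x[:h] for x in a]),None,fx=.85,fy=.85))"
```

```text
[ 0.53541639 -0.12916853  0.13258162] [-0.2379262  -0.96391055 -0.54729344]
```

View pics/wrist7.png

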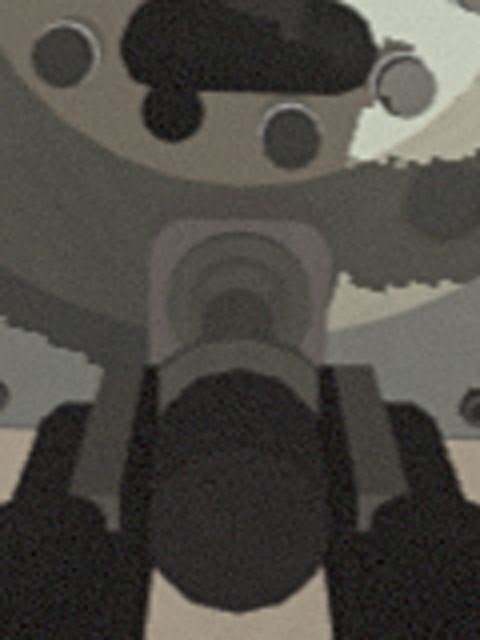

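View pics/c7.png

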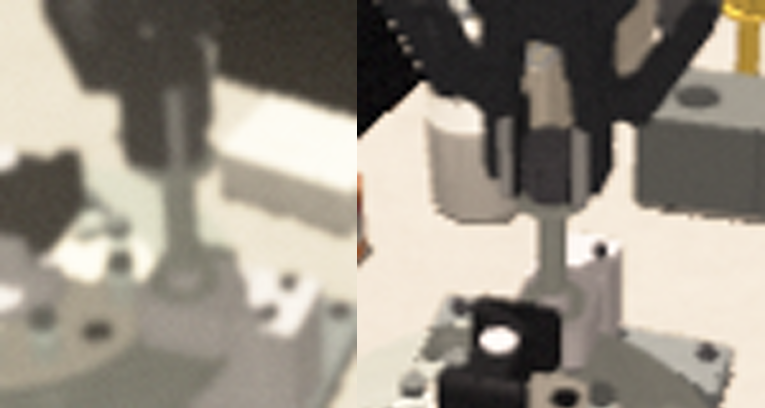

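```bash
python3 - <<'E'
from m import *
s=manip.get_state();e=np.array(s["ee_pos"]);print(e,s["contact_force"])
w=imaging.read_camera("wrist")
zn=e[2]-.0656
g=lambda a,b,z:atz(w,220+a/4,150+b/4,z,s)
print("bore L,R",g(168,300,.064,),g(310,300,.064),"top",g(239,232,.064))
print("in bore top",g(239,256,.064))
print("nose far",g(237.5,290,zn),"L R",g(202,325,zn),g(273,325,zn),zn)
print("knob",)
E
```

```text
[ 0.535828   -0.12926169  0.13331151] [-0.8161859  -0.47749769 -0.05902079]
bore L,R [ 0.52478674 -0.13303435  0.064     ] [ 0.54902979 -0.12634779  0.064     ] top [ 0.53356768 -0.11761359  0.064     ]
in bore top [ 0.53473427 -0.12183171  0.064     ]
nose far [ 0.53581276 -0.12674022  0.06771151] L R [ 0.53154834 -0.13461302  0.06771151] [ 0.54351473 -0.13131267  0.06771151] 0.06771151170250415
knob
```

Call:
move_arm(targets=[[[0, 0, 0, 0, 0.5, -2, 0.8], [0, 0, 0, 0, 0, -3, 0.8], [0, 0, 0, 0, 0, -3, 0.8], [0, 0, 0, 0, 0, -2, 0.8], [0, 0, 0, 0, 0, 0, 0.8]]])

```text
clock: 8.15
ee_pos: [0.5348, -0.1285, 0.122]
tool_rot: [-0.7, -0.095, 0.096, 0.701]
contact_force: [0.3, 0.3, -0.0]
opening: 0.0208
```

Call:
move_arm(targets=[[[0, 0, 0, 0, 0, -2, 0.8], [0, 0, 0, 0, 0, -4, 0.8], [0, 0, 0, 0, 0, -4, 0.8], [0, 0, 0, 0, 0, -3, 0.8], [0, 0, 0, 0, 0, 0, 0.8], [0, 0, 0, 0, 0, 0, 0.8]]])

```text
clock: 8.65
ee_pos: [0.5351, -0.1286, 0.1094]
tool_rot: [-0.701, -0.095, 0.095, 0.701]
contact_force: [-0.2, 0.6, -0.8]
opening: 0.0204
```

```bash
python3 - <<'E'
from m import *
s=manip.get_state();e=np.array(s["ee_pos"]);print(s["clock"],e,s["contact_force"],s["ft_torque"])
w=imaging.read_camera("wrist");save(w,"wrist8.png",(220,130,340,310),3.3)
q=imaging.read_camera("scene");save(q,"scene8.png",(205,150,275,230),5)
q=imaging.read_camera("side");save(q,"side8.png",(240,180,320,270),5)
import cv2
a=[cv2.imread('pics/'+n)[:400] for n in('scene8.png','side8.png')]
cv2.imwrite('pics/c8.png',np.hstack(a))
E
```

```text
8.7 [ 0.53541078 -0.12866388  0.10970219] [-0.45326857 -0.87190732 -0.55663879] [ 0.05027605 -0.01689199 -0.04462029]
```

View pics/c8.png

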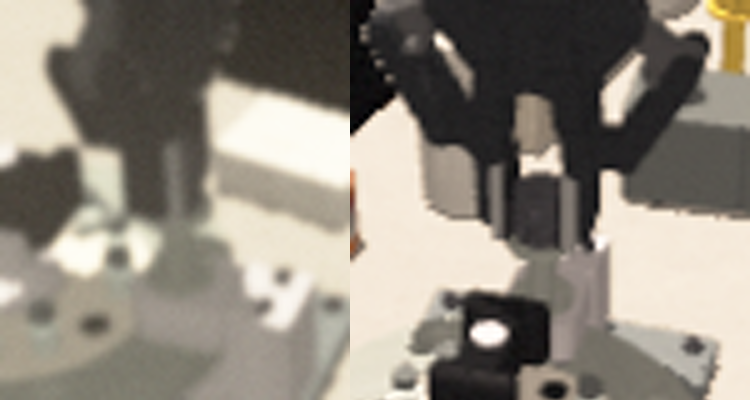

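Call:
move_arm(targets=[[[0, 0, 0, 0, 0, -1.5, 0.8], [0, 0, 0, 0, 0, -1.5, 0.8], [0, 0, 0, 0, 0, -1, 0.8], [0, 0, 0, 0, 0, 0, 0.8], [0, 0, 0, 0, 0, 0, 0.8]]])

```text
clock: 9.27
ee_pos: [0.5353, -0.1287, 0.1057]
tool_rot: [-0.701, -0.095, 0.095, 0.701]
contact_force: [0.1, 0.2, -1.1]
opening: 0.0204
```

Call:
move_arm(targets=[[[0, 0, 0, 0, 0, 0, 0.4], [0, 0, 0, 0, 0, 0, 0.3], [0, 0, 0, 0, 0, 0, 0.1], [0, 0, 0, 0, 0, 0, 0], [0, 0, 0, 0, 0, 0, 0], [0, 0, 0, 0, 0, 0, 0]]])

```text
clock: 9.77
ee_pos: [0.5354, -0.1287, 0.1059]
tool_rot: [0.701, 0.095, -0.095, -0.701]
contact_force: [0.0, -0.2, 0.5]
opening: 0.0428
```

Call:
move_arm(targets=[[[0, 0, 0, 0, 0, 8, 0], [0, 0, 0, 0, 0, 16, 0], [0, 0, 0, 0, 0, 20, 0], [0, 0, 0, 0, 0, 20, 0], [0, 0, 0, 0, 0, 16, 0], [0, 0, 0, 0, 0, 0, 0], [0, 0, 0, 0, 0, 0, 0], [0, 0, 0, 0, 0, 0, 0]]])

```text
clock: 10.43
ee_pos: [0.5349, -0.1285, 0.1852]
tool_rot: [-0.701, -0.095, 0.096, 0.701]
contact_force: [0.1, 0.6, -0.9]
opening: 0.0429
```

```bash
python3 - <<'E'
from m import *
s=manip.get_state();e=np.array(s["ee_pos"]);print(s["clock"],e,s["tool_rot"],s["contact_force"],s["opening"])
w=imaging.read_camera("wrist");save(w,"wrist9.png",(150,0,400,320),2)
q=imaging.read_camera("side");save(q,"side9.png",(210,180,340,310),4)
Y=cloud(w,s)
t=(abs(Y[...,2]-.1)<.004)&(np.hypot(Y[...,0]-.519,Y[...,1]+.062)<.04)
print(t.sum(),cv2.minAreaRect((Y[t][:,:2]*1000).astype(np.float32)))
np.save("/tmp/w9.npy",Y)
t=(Y[...,2]>.102)&(Y[...,2]<.12)&(np.hypot(Y[...,0]-.537,Y[...,1]+.129)<.015);print("pin top",t.sum(),np.nanmean(Y[t],0),np.nanmax(Y[t],0))
E
```

```text
10.4833 [ 0.53454299 -0.12846082  0.18473073] [-0.70038932 -0.09443677  0.09596863  0.70094687] [ 0.06311628 -0.04003385 -0.29416816] 0.04279130317943094
2695 ((519.531494140625, -61.97629928588867), (34.52356719970703, 53.58566665649414), 14.384560585021973)
pin top 777 [ 0.53558047 -0.12793394  0.11126906] [ 0.54732481 -0.1181365   0.11420238]
```

View pics/wrist9.png

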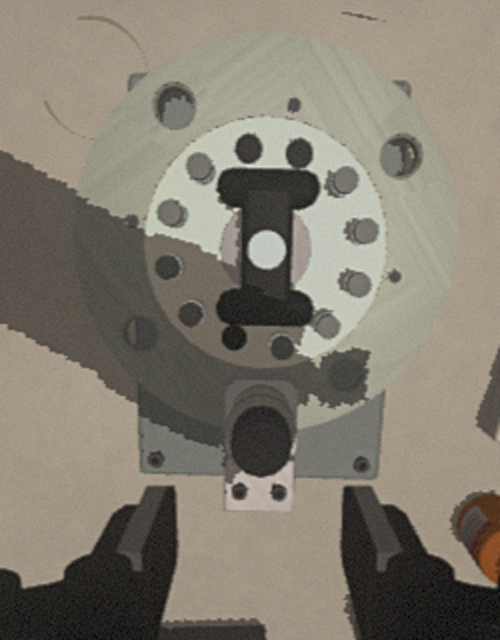

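View pics/side9.png

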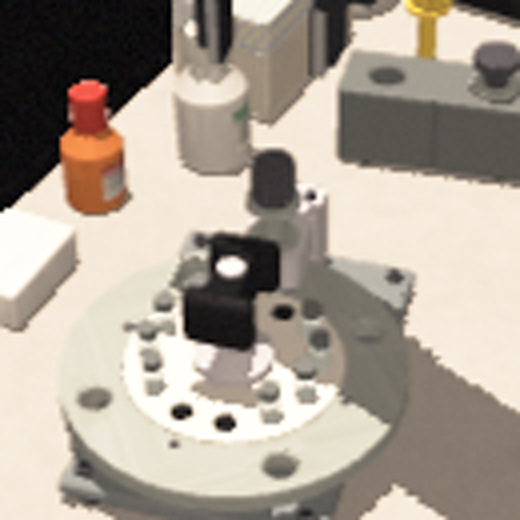

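Call:
move_arm(targets=[[[0, 0, -0.01, -3, 13, 0, 0], [0, 0, -0.007, -5, 22, 0, 0], [0, 0, 0, -5, 22, 0, 0], [0, 0, 0, -2, 9.5, -15, 0], [0, 0, 0, 0, 0, -20, 0], [0, 0, 0, 0, 0, -20, 0], [0, 0, 0, 0, 0, 0, 0], [0, 0, 0, 0, 0, 0, 0], [0, 0, 0, 0, 0, 0, 0]]])

```text
clock: 11.33
ee_pos: [0.5209, -0.0624, 0.1313]
tool_rot: [0.702, 0.089, -0.089, -0.701]
contact_force: [-0.8, 0.6, -0.2]
opening: 0.0426
```

```bash
python3 - <<'E'
from m import *
s=manip.get_state();e=np.array(s["ee_pos"]);print(s["clock"],e,R.from_quat(s["tool_rot"]).as_matrix()[:,0],s["contact_force"],s["opening"])
w=imaging.read_camera("wrist");save(w,"wrist10.png",(100,50,460,340),2)
Y=cloud(w,s)
t=(abs(Y[...,2]-.1)<.004)&(np.hypot(Y[...,0]-.519,Y[...,1]+.062)<.035)
print(t.sum(),cv2.minAreaRect((Y[t][:,:2]*1000).astype(np.float32)))
E
```

```text
11.3833 [ 0.52134448 -0.06252885  0.13188098] [0.96829161 0.24981534 0.0019124 ] [ 0.07453822 -0.13367101  0.04788058] 0.042289796153509626
3453 ((519.3731689453125, -61.326446533203125), (35.22719192504883, 52.996604919433594), 14.243935585021973)
```

View pics/wrist10.png

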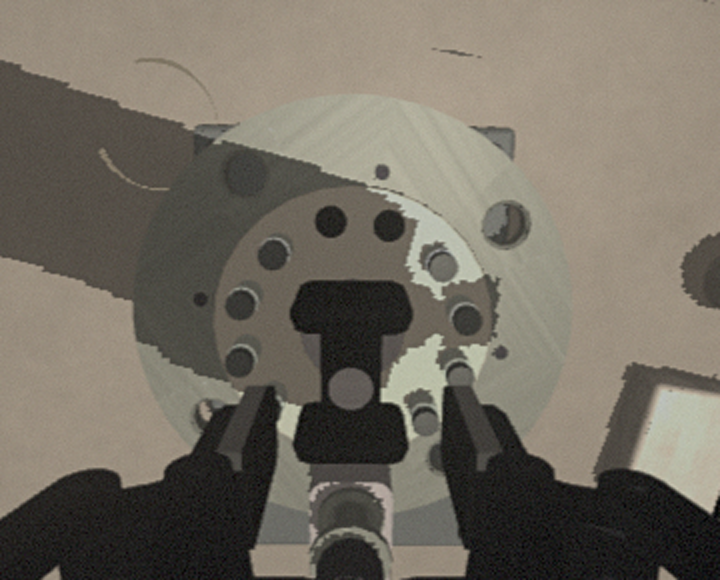

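Call:
move_arm(targets=[[[0, 0, 0, -1.8, 0.7, -10, 0], [0, 0, 0, 0, 0, -14, 0], [0, 0, 0, 0, 0, -14, 0], [0, 0, 0, 0, 0, -9, 0], [0, 0, 0, 0, 0, 0, 0], [0, 0, 0, 0, 0, 0, 0]]])

```text
clock: 11.93
ee_pos: [0.5183, -0.0615, 0.0835]
tool_rot: [-0.701, -0.089, 0.09, 0.702]
contact_force: [-0.2, 0.4, 0.8]
opening: 0.0428
```

```bash
python3 - <<'E'
from m import *
s=manip.get_state();e=np.array(s["ee_pos"]);print(s["clock"],e,R.from_quat(s["tool_rot"]).as_matrix()[:,0],s["contact_force"],s["opening"],s["joint_positions"])
q=imaging.read_camera("side");save(q,"side11.png",(210,160,340,310),4)
E
```

```text
11.9833 [ 0.51899168 -0.06153809  0.0841578 ] [9.68172969e-01 2.50281028e-01 7.13937248e-04] [-0.33037514  0.23486629 -0.48135516] 0.042547865807491175 [ 0.07872561  0.40537086  0.00854778  1.80525377 -0.00418466  0.9302227
  0.34204958]
```

View pics/side11.png

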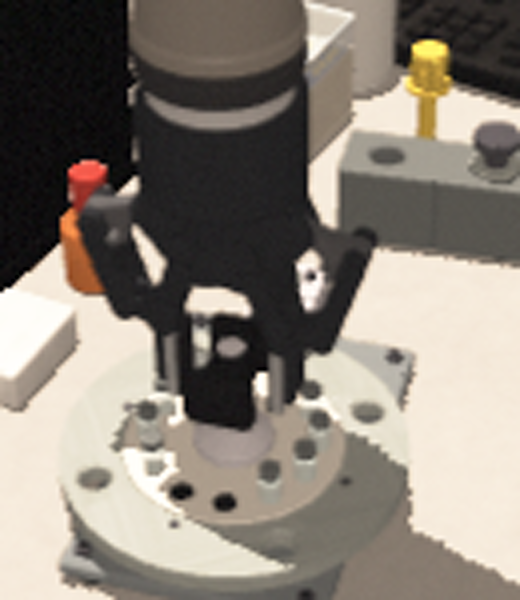

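Fingers bracket the waist (crop 170 and 278, knob 225). Close gently.

Call:
move_arm(grip_force=25, targets=[[[0, 0, 0, 0, 0, 0, 0.3], [0, 0, 0, 0, 0, 0, 0.5], [0, 0, 0, 0, 0, 0, 0.8], [0, 0, 0, 0, 0, 0, 0.8], [0, 0, 0, 0, 0, 0, 0.8]]])

```text
clock: 12.45
ee_pos: [0.5187, -0.0616, 0.0846]
tool_rot: [0.702, 0.089, -0.089, -0.701]
contact_force: [-2.3, -0.4, 5.7]
opening: 0.0177
```

Call:
move_arm(targets=[[[0, 0, -0.02, 0, 0, 0, 0.8], [0, 0, -0.04, 0, 0, 0, 0.8], [0, 0, -0.04, 0, 0, 0, 0.8], [0, 0, -0.04, 0, 0, 0, 0.8], [0, 0, -0.04, 0, 0, 0, 0.8], [0, 0, -0.04, 0, 0, 0, 0.8], [0, 0, -0.04, 0, 0, 0, 0.8], [0, 0, -0.04, 0, 0, 0, 0.8], [0, 0, -0.04, 0, 0, 0, 0.8], [0, 0, -0.04, 0, 0, 0, 0.8], [0, 0, -0.03, 0, 0, 0, 0.8], [0, 0, 0, 0, 0, 0, 0.8]]])

```text
clock: 13.45
ee_pos: [0.5193, -0.0616, 0.0846]
tool_rot: [0.705, -0.055, 0.056, -0.705]
contact_force: [-0.9, 0.1, 6.0]
opening: 0.0176
```

```bash
cat > c.py <<'E'
from m import *
import sys
s=manip.get_state();e=np.array(s["ee_pos"]);r=R.from_quat(s["tool_rot"]).as_matrix()
print(s["clock"],e,"jaw deg",np.degrees(np.arctan2(r[1,0],r[0,0])),s["contact_force"],s["ft_torque"],s["opening"])
w=imaging.read_camera("wrist");save(w,sys.argv[1]+"w.png",(100,50,460,340),2)
q=imaging.read_camera("side");save(q,sys.argv[1]+"s.png",(210,160,340,310),4)
E
python3 c.py a
```

```text
13.5 [ 0.51935953 -0.06164349  0.0846332 ] jaw deg -8.970884273094864 [-0.5984047   0.27182745  6.38066631] [-0.09003713  0.377132   -0.12466517] 0.01783368741655581
```

View pics/aw.png

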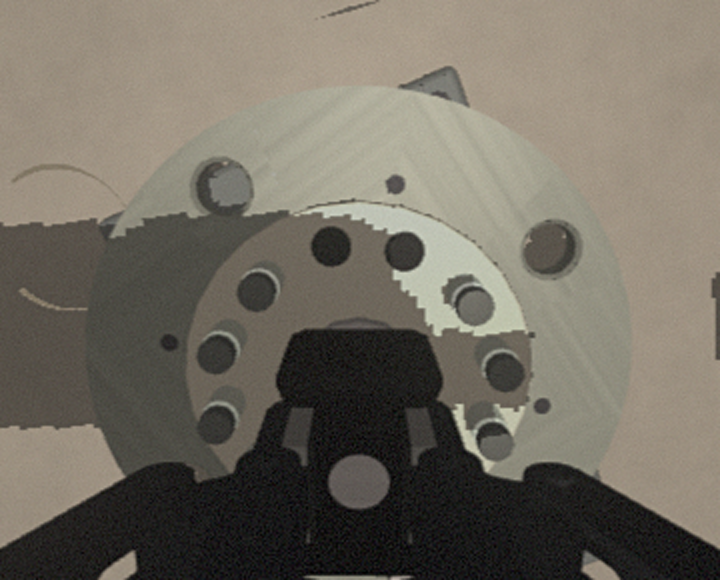

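View pics/as.png

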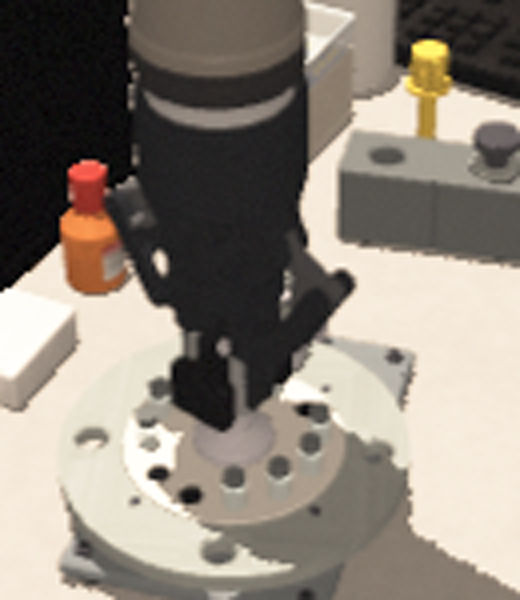

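```bash
python3 - <<'E'
from m import *
s=manip.get_state();w=imaging.read_camera("wrist");q=imaging.read_camera("scene");save(q,"b.png",(150,110,300,250),4)
c=np.array([.5194,-.0617])
for a,b in((224,187),(550,248)):
    x=atz(w,100+a/2,50+b/2,.038,s)[:2]-c;print(np.hypot(*x),np.degrees(np.arctan2(x[1],x[0])))
E
```

```text
0.06956519873770083 115.08540157078362
0.06981159172880803 25.651468101989664
```

View pics/b.png

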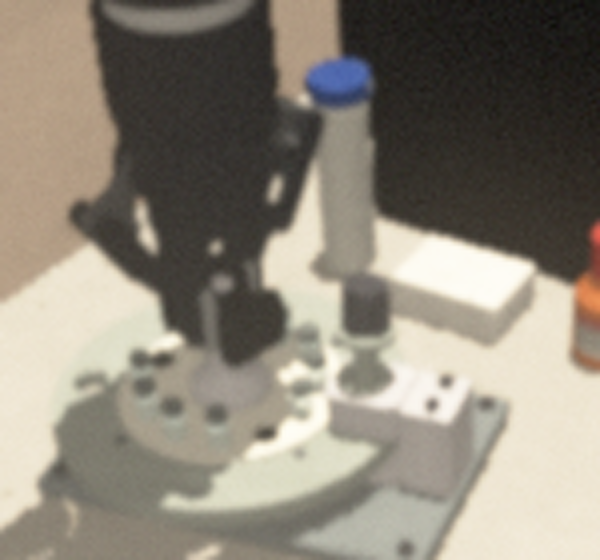

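Call:
move_arm(targets=[[[0, 0, -0.03, 0, 0, 0, 0.8], [0, 0, -0.04, 0, 0, 0, 0.8], [0, 0, -0.03, 0, 0, 0, 0.8], [0, 0, -0.02, 0, 0, 0, 0.8], [0, 0, 0, 0, 0, 0, 0.8], [0, 0, 0, 0, 0, 0, 0.8]]])

```text
clock: 14.25
ee_pos: [0.5195, -0.0617, 0.0846]
tool_rot: [-0.7, 0.097, -0.098, 0.7]
contact_force: [0.6, -0.7, 5.9]
opening: 0.0174
```

```bash
cat > d.py <<'E'
from h import *
from m import cloud
s=manip.get_state();r=R.from_quat(s["tool_rot"]).as_matrix()
q=imaging.read_camera("scene");Y=cloud(q)
t=(np.hypot(Y[...,0]-.5368,Y[...,1]+.1296)<.016)&(Y[...,2]>.06)
print(s["clock"],"jaw",round(np.degrees(np.arctan2(r[1,0],r[0,0])),2),"pin top z",np.nanpercentile(Y[t][:,2],98),s["contact_force"],s["ft_torque"])
E
python3 d.py
```

```text
14.3 jaw -15.84 pin top z 0.11149712991460518 [-0.54366263  0.10310598  5.46914556] [-0.07443667  0.28052195 -0.08300953]
```

Call:
move_arm(targets=[[[0, 0, -0.015, 0, 0, 0, 0.8], [0, 0, -0.015, 0, 0, 0, 0.8], [0, 0, 0, 0, 0, 0, 0.8], [0, 0, 0, 0, 0, 0, 0.8]]])

```text
clock: 14.68
ee_pos: [0.5196, -0.0617, 0.0846]
tool_rot: [-0.699, 0.107, -0.109, 0.699]
contact_force: [-0.7, 0.4, 5.2]
opening: 0.0173
```

```bash
python3 d.py
```

```text
14.7333 jaw -17.56 pin top z 0.111298886615946 [-1.4777815  -0.7006826   4.92376581] [-0.10907964  0.24916468 -0.08027678]
```

Call:
move_arm(targets=[[[0, 0, -0.015, 0, 0, 0, 0.8], [0, 0, 0, 0, 0, 0, 0.8], [0, 0, 0, 0, 0, 0, 0.8]]])

```text
clock: 15.03
ee_pos: [0.5196, -0.0617, 0.0846]
tool_rot: [-0.698, 0.112, -0.114, 0.698]
contact_force: [-0.3, -0.4, 5.9]
opening: 0.0177
```

```bash
python3 d.py
```

```text
15.0833 jaw -18.43 pin top z 0.11012498525361562 [ 0.01518509 -0.00971901  6.18635686] [-0.12297888  0.26813198 -0.07408165]
```

Slightly lower already; next small step.

Call:
move_arm(targets=[[[0, 0, -0.012, 0, 0, 0, 0.8], [0, 0, 0, 0, 0, 0, 0.8], [0, 0, 0, 0, 0, 0, 0.8]]])

```text
clock: 15.38
ee_pos: [0.5196, -0.0617, 0.0847]
tool_rot: [-0.697, 0.117, -0.118, 0.697]
contact_force: [-0.8, -1.6, 5.5]
opening: 0.0179
```

```bash
python3 d.py
```

```text
15.4333 jaw -19.11 pin top z 0.09203887571835548 [-0.45643958  0.24304379  5.47091768] [-0.11654949  0.29999564 -0.00450119]
```

Call:
move_arm(targets=[[[0, 0, 0, 0, 0, 0, 0.5], [0, 0, 0, 0, 0, 0, 0.3], [0, 0, 0, 0, 0, 0, 0.0], [0, 0, 0, 0, 0, 0, 0], [0, 0, 0, 0, 0, 0, 0]]])

```text
clock: 15.9
ee_pos: [0.5184, -0.0614, 0.0835]
tool_rot: [0.697, -0.118, 0.117, -0.697]
contact_force: [-0.1, -0.6, 0.1]
opening: 0.0427
```

```bash
python3 d.py; python3 c.py e;python3 - <<'E'
from h import *
q=imaging.read_camera("scene");save(q,"e.png",(150,110,300,250),4)
E
```

```text
15.95 jaw -19.12 pin top z 0.09235440470345832 [-0.56615274  0.77515117  0.29195984] [ 0.01154087 -0.01367296  0.05784197]
16.05 [ 0.51851658 -0.06147758  0.08366039] jaw deg -19.13484590633227 [-0.28782426 -0.04389416 -0.09790307] [ 0.05284455 -0.02589957  0.01376046] 0.042656067668034967
```

View pics/e.png

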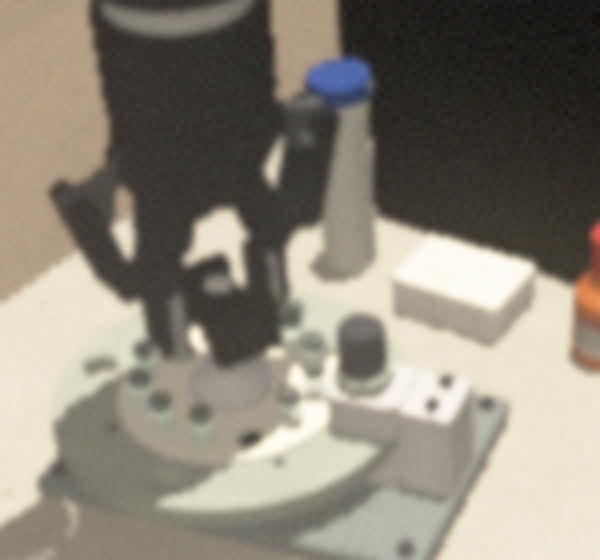

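The pin's flange now lies on the fork (crop 362,380). I'll lift straight up and check again.

Call:
move_arm(targets=[[[0, 0, 0, 0, 0, 8, 0], [0, 0, 0, 0, 0, 16, 0], [0, 0, 0, 0, 0, 25, 0], [0, 0, 0, 0, 0, 30, 0], [0, 0, 0, 0, 0, 30, 0], [0, 0, 0, 0, 0, 20, 0], [0, 0, 0, 0, 0, 0, 0], [0, 0, 0, 0, 0, 0, 0], [0, 0, 0, 0, 0, 0, 0], [0, 0, 0, 0, 0, 0, 0]]])

```text
clock: 17.03
ee_pos: [0.5175, -0.0613, 0.2115]
tool_rot: [0.697, -0.119, 0.116, -0.697]
contact_force: [0.1, -0.2, -0.5]
opening: 0.0424
```

```bash
python3 d.py; python3 c.py f;python3 - <<'E'
from h import *
s=manip.get_state();w=imaging.read_camera("wrist")
from m import cloud
Y=cloud(w,s);t=(np.hypot(Y[...,0]-.5368,Y[...,1]+.1296)<.02)&(abs(Y[...,2]-.092)<.003);print(t.sum(),np.nanmean(Y[t],0))
q=imaging.read_camera("scene");save(q,"g.png",(150,110,350,290),4)
E
```

```text
17.0833 jaw -19.13 pin top z 0.09214301438521641 [ 0.07917702  0.32188146 -0.52113104] [0.00036157 0.00829877 0.04358717]
17.1833 [ 0.51781482 -0.06135804  0.21156384] jaw deg -19.132833767903165 [-0.25770164 -0.54080656  0.32301887] [ 0.02226243  0.00901339 -0.05540143] 0.042273076206129814
156 [ 0.5315082  -0.12691009  0.09199527]
```

View pics/g.png

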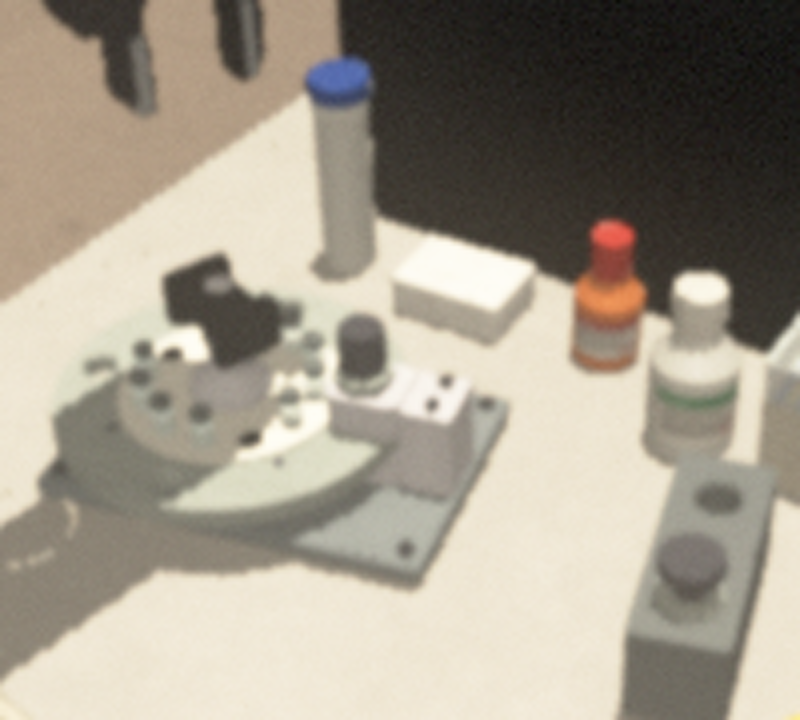

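View pics/fs.png

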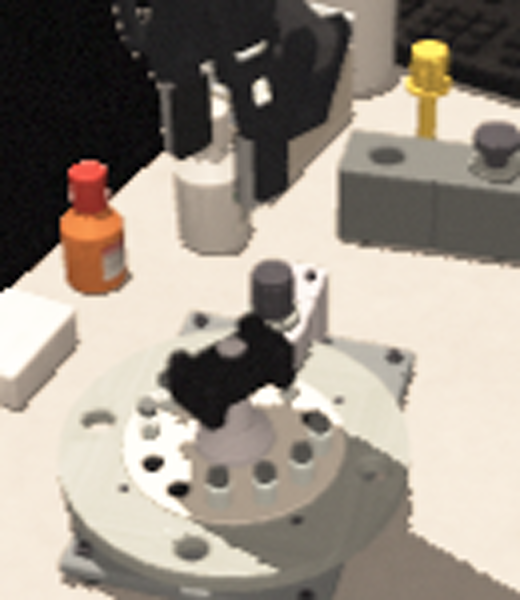

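Both cameras show the pin home and upright, the gripper clear and everything else in its place. I'll hand it in.

```bash
python3 -c "
from rig import ticket
print(ticket.sign_off())"
```

```text
the job is handed in; nothing more can be done
None
```

The carousel is locked at a station: the index pin is through the ring and fully home in the fork. I handed the job in at about 17 s of the 67 s allowed; sign-off reports no verdict.

- **Pin:** I took the slim index pin from the stand, lowered it into the fork's bore with no sign of jamming, and let it drop the last 2 mm or so onto the ring.
- **Turn:** I gripped the knob and turned the carousel about 33.5° clockwise (seen from above), with single small steps at the end. I stopped when the pin fell through.
- **Last checks:** The pin's top read 92 mm above the bench, which is the fork's 64 mm plus the pin's 28 mm. It looked upright in the scene and side pictures, with its flange on the fork. The gripper was open and well clear, and the wrist force was near zero.
- **Other objects:** The thick pin, bottles and sample tube looked unmoved in the pictures; I did not measure their positions again.
- **Weaker readings:** The final wrist-camera reading of the pin's position, about 6 mm off in x, caught only a sliver of the pin, so I did not rely on it. While I held the knob, the wrist read a steady 5–6 N upward; it went away on release.

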